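# Make up a field kit and a staining kit

## Robot

A 6-joint arm with a two-finger parallel gripper is mounted at the origin on a cart in front of the work surface, level with it; the furniture and walls round the work are solid. World frame = base frame: x ahead of the robot, y to its left, z up, the work surface at z = 0. Lengths are in m, angles in degrees, forces in N, time in s.
With the tool pointing down it reaches from about 0.325 to 0.925 m from the base axis. Payload 3.1 kg.
Tool frame: the origin (TCP) lies at the very end of the fingers, on their centre line; the grasp point (between the pads) lies 19 mm behind it; z points along the fingers, y is the line along which they close (so a half turn about z gives the same grasp; the last joint's range is limited). The gripper opens to 85 mm and grips with 20 to 120 N. Pads are 22 mm wide; open, the fingers measure 114 mm over their backs; the gripper's body (76 mm by 85 mm) begins 54 mm behind the grasp point. The pads swing forward as they close: fully open they stand 13 mm farther back than shut.
Start: joints at [65.65, 12.427, 92.441, -0, 75.132, -6.429], TCP at [0.192, 0.595, 0.231] pointing down, gripper open.
Joint ranges: [-157.48, 157.48], [-44.54, 120.13], [17.64, 146.25], [-64.5, 244.5], [7.68, 150.69], [-147.95, 147.95]. Speed limits (degrees/s): [159.86, 159.86, 180, 180, 180, 180].

## Interface

Orientations are given as [roll, pitch, yaw] about the fixed x, y, z axes, in that order (R = Rz(yaw) Ry(pitch) Rx(roll)).
In Python, from rig import bot gives the robot as it stands. The module is installed in compiled form; this text tells all that it offers.
- The arm moves only by the tool play_rows, never from a script. Its argument "motion" is a list of rows, each a list of 7 numbers: the shift along the tool's x, y, z in units of 0.6 m (1.0 is 0.6 m), then the turn, a rotation vector about the tool's x, y, z in units of pi/2 rad (1.0 is pi/2 rad), then the opening, from 0 (shut) to 1 (fully open). A call has 1 to 5 rows; each row is the pose to reach, as a shift and turn from the pose commanded when the call began, along the tool's axes at that moment; what a row does not reach only later rows make up. A row lasts 1/12 s, in which the tool goes at most 41.7 mm and 7.16 degrees, less where a joint would pass 70% of its speed; a pose out of reach is approached as far as the arm can. A call with a number of a shift or a turn outside -1 to 1 is refused whole. A call with a gripper value outside its range is refused whole. The fingers move at their own pace and stop on an object; "newtons" is the grip in N (left out, the last holds). Time passes only in rows, so rows that repeat a pose let the fingers close. It gives the time, the measured TCP pose, the force, the opening and the grip force at its end, in the units of the state.
- bot.observe(): the state, without advancing time (a new reading comes with each control period).
- bot.camera(name): name is "scene" or "side" or "wrist"; returns the picture (420x560x3 uint8, blue, green, red); there is no depth.
- bot.calibration(name): a dict with "fx", "fy", "cx", "cy" (pixels), "k1" (the pictures are not rectified: a ray, as slopes to the right and down, at radius r is drawn at 1 + k1 r^2 times it, then the intrinsics apply), "rvec" (rotation vector, rad) and "tvec" (3), from world to camera coordinates, as OpenCV has them. Camera axes: x right, y down, z forward; pixel columns grow to the right and rows downward; lengths in m; the calibration is good to about 2 mm. A picture is of the moment at which its call begins: read the wrist's pose just before it. calibration takes no time and is no camera call; for the wrist camera it gives the pose at the moment of the call.
- bot.sign_off(): hands the job in; it is judged then, once.
The state is a dict: "t": time; "q": joint angles; "qvel": joint speeds; "effort": joint torques, N m; "tcp_pos": TCP position; "ee_rot": TCP orientation; "wrist_force": force on the tool from outside, world axes, zero at the start; "torque": the same for the moment, N m; "finger_gap": finger opening in m; "grip_force": force on a finger pad.
Only numpy, scipy, OpenCV 4.12 (cv2) and the standard library are available. Lean on these libraries where they do the work, as an engineer would, in place of code of your own. Each camera call takes 0.05 s, during which the arm holds its last target. There are 200 camera calls.

## Task

Make up the two kits from the loose stock standing close behind and beside the two trays (not the things at the back of the bench). Field kit, in the long tray with three round pockets: the black film pot in the large pocket, the white vial in the middle one and the battery in the small one; staining kit, in the shorter tray with two pockets: the carton in the rectangular pocket and the brown dropper bottle in the round one. Everything must stand upright on its pocket's floor and be let go; tip nothing over on the way, and leave the petri dish and the tape roll where they are.

Things in the scene. Friction and masses are not known exactly. Their poses are not given: they have to be found in the camera images.
- field_tray: Long grey tray, white rim, THREE round pockets in a row; block 76 (x) x 200 (y) x 24 mm high, 84 x 226 with rim and tabs; fixed. Origin: centre of underside; y along the row, z up. Pockets at x = 0, 18 mm deep, floor z = 6 mm: large (52 mm across) at y = -62 mm, middle (45) at y = +3, small (30) at y = +63.
- stain_tray: Shorter grey tray, white rim, TWO pockets; block 76 (x) x 164 (y) x 24 mm high, 84 x 190 with rim and tabs; fixed. Origin: centre of underside; y along the row, z up. Pockets at x = 0, 18 mm deep, floor z = 6 mm: rectangular (58 in x, 70 in y) at y = -35 mm, round (48 across) at y = +42 mm.
- pot: Black film pot with a wide black lid, standing, 52 mm high; body 32 mm across, lid (top 10 mm) 34 mm across, about 30 g. Origin: centre of its underside; z up along its axis.
- vial: Tall slim white plastic vial, standing, 85 mm high; body 27 mm across up to 70 mm, ribbed white cap 20 mm across above, about 40 g. Origin: centre of its underside; z up along its axis.
- cell: Small cylindrical battery cell standing on end, black with a copper-coloured upper part, 14 mm across, 50 mm high, about 23 g. Origin: centre of its underside; z up along its axis.
- carton: Small upright printed cardboard carton, mostly white, 40 mm (its x) by 52 mm (its y), 62 mm high, about 80 g. Origin: centre of its underside; z up.
- amber: Brown (amber) dropper bottle with a black cap, standing, 70 mm high; body 30 mm across up to 56 mm, cap 22 mm across above, about 60 g. Origin: centre of its underside; z up along its axis.
- dish: Bystander: flat covered petri dish, 88 mm across, 16 mm high. Origin: centre of its underside. Stays where it is.
- tape: Bystander: roll of tan adhesive tape lying flat, 92 mm across, 25 mm high. Origin: centre of its underside. Stays where it is.
There are look-alikes about, which are no part of the job. What is meant by the carton is not purple, and is the larger of those in its own colour.

How it is judged:
By the outcome, as a careful person would: the job done as asked, in the order asked, and still so for the second after the job is handed in, with the robot touching nothing.
It also fails if it takes over 125 s, if anything falls off the work surface, if the arm or the gripper's body presses on something with over 40 N, if the wrist force passes 120 N, or if a joint passes its speed limit or range.

## Working session

There is one attempt and no reset: what is moved stays moved. The work goes in short steps, Python scripts to look and compute and a tool call to move; the robot and the scene stay as the last step left them, time stands still between calls to the robot, and variables do not carry over. Pictures are saved under pics/ and viewed, at most 14 in all, crops included, and the job is handed in when it is done.

Besides the shell and the picture viewer there is one more tool, called after "Emit:" by a JSON object that holds its "name" and its "arguments", one argument or row to a line. play_rows: Moves the arm, as the interface text tells. Its arguments: {"type":"object","properties":{"motion":{"type":"array","items":{"type":"array","items":{"type":"number"}}},"newtons":{"type":"number"}},"required":["motion"]}

```bash
mkdir -p pics; ls
python3 - <<'E'
from rig import bot
import cv2
s=bot.observe(); print(s)
for n in ("scene","side","wrist"):
    c=bot.calibration(n); print(n,c)
    cv2.imwrite(f"pics/{n}0.png",bot.camera(n))
E
```

```text
pics
{'t': 0.0, 'q': array([ 6.56488735e+01,  1.24777746e+01,  9.25287822e+01,  5.77478313e-04,
        7.51315510e+01, -6.42949909e+00]), 'qvel': array([ 0.07768211,  0.00445623,  0.07501295, -0.04249676,  0.16402192,
        0.10800836]), 'effort': array([-2.51918482e-05, -3.96835184e+01, -3.03854585e+01, -1.07769242e-04,
        9.51901486e-03,  6.44533003e-06]), 'tcp_pos': array([0.19196997, 0.59393198, 0.22995449]), 'ee_rot': array([-1.79862823e+02, -1.60196497e-02,  1.62078205e+02]), 'wrist_force': array([-0.15938022,  0.05563556, -0.3347479 ]), 'torque': array([-0.00649071, -0.01420436, -0.0023453 ]), 'grip_force': 0.0, 'finger_gap': 0.08538306278642017}
scene {'fx': 493.9165656655353, 'fy': 493.9165656655353, 'cx': 278.740064864316, 'cy': 222.56750429760683, 'k1': 0.06033204543191205, 'rvec': array([ 1.92625204, -0.93634347,  0.54567341]), 'tvec': array([-0.32307164,  0.24022533,  0.87862369])}
side {'fx': 395.68415912829533, 'fy': 395.68415912829533, 'cx': 276.2500906698162, 'cy': 212.786048980115, 'k1': 0.016371313597269715, 'rvec': array([ 0.29948899, -2.52451267,  1.62937721]), 'tvec': array([0.51030912, 0.10433896, 0.97497681])}
wrist {'fx': 312.71817539244745, 'fy': 312.71817539244745, 'cx': 275.117033257643, 'cy': 213.86426398726803, 'k1': -0.007935221257668648, 'rvec': array([-2.3434259 , -1.70258677, -0.2440095 ]), 'tvec': array([-0.62438757, -0.0347182 ,  0.38068076])}
```

View pics/scene0.png

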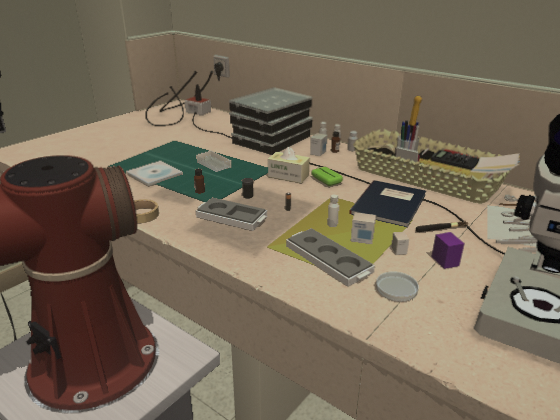

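View pics/side0.png

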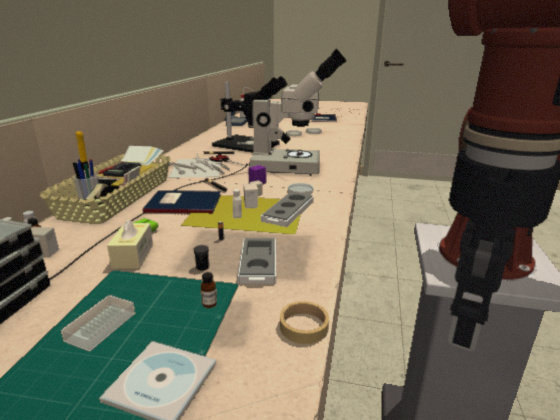

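View pics/wrist0.png

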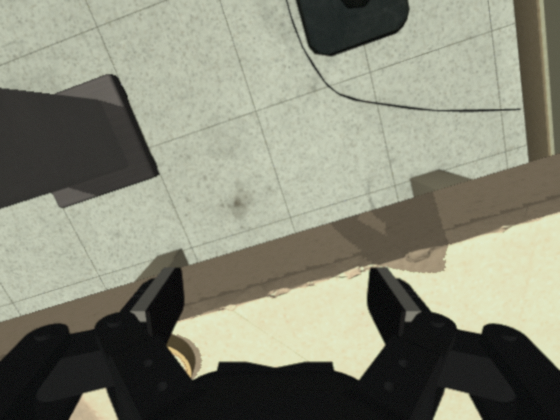

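The scene picture shows the stain tray near (232,212), the field tray near (328,255), amber (200,182), pot (248,188), cell (288,202), vial (333,212) and carton (363,229). The small white box at (401,243) is a decoy. The side picture shows the same things. The wrist picture shows only the bench edge.

```bash
cat > h.py <<'E'
import numpy as np, cv2
from scipy.spatial.transform import Rotation as R
from scipy.optimize import least_squares
def Rt(c): return cv2.Rodrigues(np.array(c["rvec"]))[0], np.array(c["tvec"])
def ray(c,p):
    K1=c["k1"]; d=((p[0]-c["cx"])/c["fx"],(p[1]-c["cy"])/c["fy"])
    u=np.array(d)
    for _ in range(20): u=np.array(d)/(1+K1*(u@u))
    r,t=Rt(c); return -r.T@t, r.T@np.array([u[0],u[1],1.])
def onz(c,p,z):
    o,d=ray(c,p); return o+d*(z-o[2])/d[2]
def tri(*cp):
    A=0;b=0
    for c,p in cp:
        o,d=ray(c,p); d=d/np.linalg.norm(d); M=np.eye(3)-np.outer(d,d); A=A+M; b=b+M@o
    return np.linalg.solve(A,b)
def proj(c,X):
    r,t=Rt(c); x=np.atleast_2d(X)@r.T+t; u=x[:,:2]/x[:,2:]
    u=u*(1+c["k1"]*(u**2).sum(1,keepdims=True)); return u*c["fx"]+[c["cx"],c["cy"]]
E
python3 - <<'E'
from h import *
from rig import bot
S=bot.calibration("scene");D=bot.calibration("side");W=bot.calibration("wrist")
s=bot.observe();r=R.from_euler('xyz',s['ee_rot'],degrees=True).as_matrix()
w,t=Rt(W); print("cam in tool",r.T@(-w.T@t-s['tcp_pos'])); print(r.T@w.T)
for n,a,b in [("amber",(200,172),(208,276)),("pot",(248,182),(202,250)),("cell",(288,196),(221,224)),("vial",(333,198),(237,193)),("carton",(364,219),(250,187))]:
    print(n,tri((S,a),(D,b)))
a=cv2.imread("pics/scene0.png")[160:300,150:430]; cv2.imwrite("pics/sc.png",cv2.resize(a,(800,400),interpolation=cv2.INTER_CUBIC))
a=cv2.imread("pics/side0.png")[170:320,180:330]; cv2.imwrite("pics/sd.png",cv2.resize(a,(600,600),interpolation=cv2.INTER_CUBIC))
E
```

```text
cam in tool [ 0.07384031  0.00096939 -0.14300922]
[[-1.73403515e-03 -9.58618215e-01 -2.84689500e-01]
 [ 9.99998326e-01 -1.49586391e-03 -1.05402501e-03]
 [ 5.84550829e-04 -2.84690851e-01  9.58619204e-01]]
amber [0.5829684  0.33388352 0.06200703]
pot [0.64971802 0.20992901 0.04234971]
cell [0.65556594 0.07009448 0.0405475 ]
vial [ 0.65819257 -0.06919686  0.07571789]
carton [ 0.64777224 -0.16774392  0.05662813]
```

View pics/sc.png

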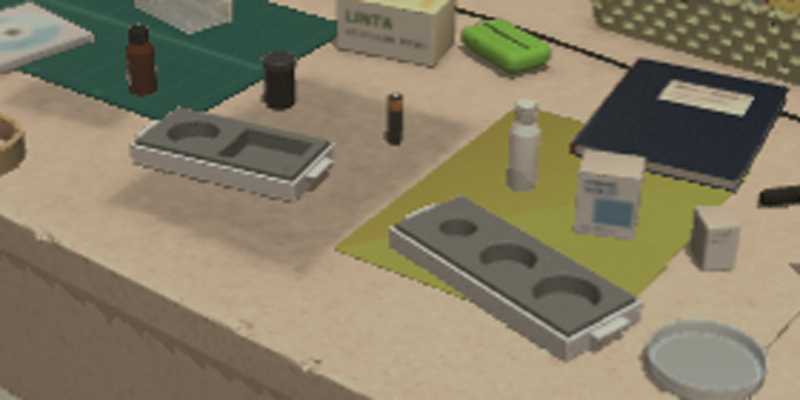

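View pics/sd.png

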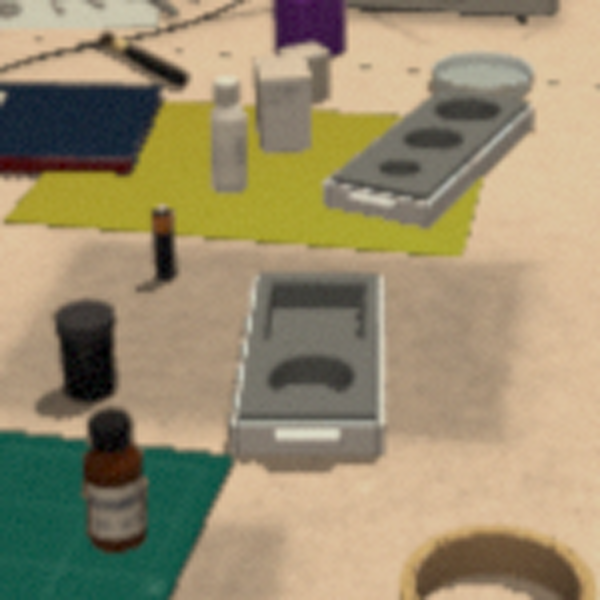

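The scene crop shows the field tray pockets at crop (566,290), (509,257) and (458,227), and the stain round pocket at (193,134). In the side crop they are at (468,109), (433,138), (401,168) and (311,374). All five stock items are visible in both views.

Run:
```python
from h import *
from rig import bot
S=bot.calibration("scene");D=bot.calibration("side")
a=lambda p:(150+p[0]*.35,160+p[1]*.35); b=lambda p:(180+p[0]/4,170+p[1]/4)
P=dict(large=((566,290),(468,109)),mid=((509,257),(433,138)),small=((458,227),(401,168)),round=((193,134),(311,374)),
 rect=((272,150),(317,295)),ambertop=((138,33),(110,420)),pottop=((279,60),(86,312)),celltop=((395,97),(162,210)),vialtop=((527,105),(227,85)),
 amberbase=((143,88),(117,540)),potbase=((281,101),(90,390)),cellbase=((395,140),(166,275)),vialbase=((521,184),(230,184)))
for k,(u,v) in P.items(): print(k,tri((S,a(u)),(D,b(v))).round(4))
```

```text
large [ 0.507  -0.2092  0.0221]
mid [ 0.522  -0.1472  0.0207]
small [ 0.5339 -0.0883  0.0204]
round [0.5183 0.2034 0.0203]
rect [0.5375 0.1207 0.0237]
ambertop [0.5812 0.3371 0.0648]
pottop [0.6497 0.2102 0.0466]
celltop [0.6568 0.0706 0.0455]
vialtop [ 0.6598 -0.0723  0.0797]
amberbase [ 0.5825  0.3411 -0.0011]
potbase [ 0.6514  0.2123 -0.0025]
cellbase [ 0.6571  0.0705 -0.0017]
vialbase [ 6.598e-01 -7.220e-02 -1.000e-04]
```

Emit:
{"name": "play_rows", "arguments": {
  "motion": [
    [-0.05, -0.05, 0, 0, 0, -0.07, 1],
    [-0.1, -0.12, -0.05, 0, 0, -0.14, 1],
    [-0.15, -0.18, -0.1, 0, 0, -0.2, 1],
    [-0.2, -0.24, -0.1, 0, 0, -0.2, 1],
    [-0.25, -0.3, -0.1, 0, 0, -0.2, 1]
  ]
}}

```text
t: 0.57
tcp_pos: [0.2659, 0.4133, 0.2897]
ee_rot: [179.8, 0.2, -179.8]
wrist_force: [1.8, -0.2, 0.8]
finger_gap: 0.0853
grip_force: 0.0
```

Emit:
{"name": "play_rows", "arguments": {
  "motion": [
    [-0.45, -0.4, 0, 0, 0, 0, 1],
    [-0.45, -0.4, 0, 0, 0, 0, 1],
    [-0.45, -0.4, 0, 0, 0, 0, 1],
    [-0.45, -0.4, 0, 0, 0, 0, 1],
    [-0.45, -0.4, 0, 0, 0, 0, 1]
  ]
}}

```text
t: 0.98
tcp_pos: [0.4219, 0.2739, 0.2874]
ee_rot: [180.0, 0.0, -179.9]
wrist_force: [-0.3, 1.2, -0.4]
finger_gap: 0.0855
grip_force: 0.0
```

Emit:
{"name": "play_rows", "arguments": {
  "motion": [
    [-0.06, -0.06, 0, 0, 0, 0, 1],
    [-0.12, -0.1, 0, 0, 0, 0, 1],
    [-0.12, -0.1, 0, 0, 0, 0, 1],
    [-0.12, -0.1, 0, 0, 0, 0, 1],
    [-0.12, -0.1, 0, 0, 0, 0, 1]
  ]
}}

```text
t: 1.4
tcp_pos: [0.4927, 0.2155, 0.2869]
ee_rot: [180.0, -0.1, 180.0]
wrist_force: [-0.4, 0.6, -0.3]
finger_gap: 0.0855
grip_force: 0.0
```

Run:
```python
from h import *
from rig import bot
import pickle
s=bot.observe();W=bot.calibration("wrist");I=bot.camera("wrist");print(s['t'],s['tcp_pos'],s['ee_rot'])
pickle.dump((W,s),open("w1.pkl","wb"));cv2.imwrite("pics/w1.png",cv2.resize(I,(784,588)))
```

```text
1.4 [0.4927042  0.21552695 0.28685388] [ 1.79980958e+02 -1.17120625e-01  1.79990439e+02]
```

View pics/w1.png

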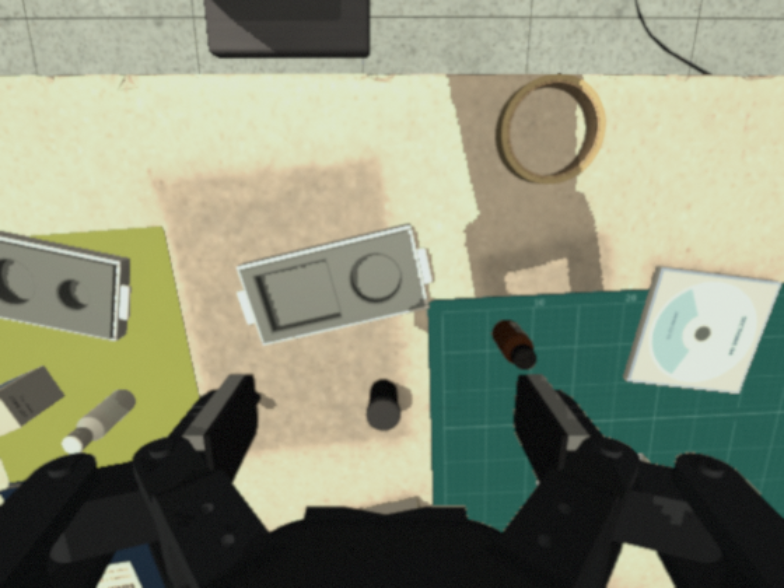

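The wrist view (scaled 1.4) shows the stain tray with its round pocket at (376,277) and rectangular pocket at (299,295). The pot lid is at (383,412), the amber cap at (522,355) and the field tray's small pocket at (75,294). The cell is hidden behind the left finger.

Run:
```python
from h import *
import pickle
W,s=pickle.load(open("w1.pkl","rb"))
for n,p,z in [("round",(376,277),.024),("rect",(299,295),.024),("rc1",(237,266),.024),("rc2",(411,224),.024),("rc3",(425,303),.024),("rc4",(263,342),.024),("pot",(383,413),.052),("amber",(523,356),.07),("small",(75,294),.024),("mid",(9,281),.024),("vialtop",(74,443),.085),("fr",(128,259),.024),("fr2",(117,337),.024),("potbase",(382,389),0)]:
    print(n,onz(W,(p[0]/1.4,p[1]/1.4),z).round(4))
```

```text
round [0.5169 0.2079 0.024 ]
rect [0.5346 0.1335 0.024 ]
rc1 [0.5059 0.0764 0.024 ]
rc2 [0.4669 0.2405 0.024 ]
rc3 [0.5429 0.2552 0.024 ]
rc4 [0.5832 0.0948 0.024 ]
pot [0.6464 0.2143 0.052 ]
amber [0.5785 0.3395 0.07  ]
small [ 0.5332 -0.0834  0.024 ]
mid [ 0.52   -0.1447  0.024 ]
vialtop [ 0.6575 -0.0682  0.085 ]
fr [ 0.499  -0.0261  0.024 ]
fr2 [ 0.5777 -0.0503  0.024 ]
potbase [0.6481 0.2129 0.    ]
```

Emit:
{"name": "play_rows", "arguments": {
  "motion": [
    [-0.257, -0.005, 0.25, 0, 0, 0, 1],
    [-0.257, -0.005, 0.25, 0, 0, 0, 1],
    [-0.257, -0.005, 0.25, 0, 0, 0, 1],
    [-0.257, -0.005, 0.25, 0, 0, 0, 1],
    [-0.257, -0.005, 0.25, 0, 0, 0, 1]
  ]
}}

```text
t: 1.87
tcp_pos: [0.642, 0.2153, 0.1411]
ee_rot: [180.0, -0.0, -179.8]
wrist_force: [0.7, 0.4, 0.6]
finger_gap: 0.0855
grip_force: 0.0
```

Emit:
{"name": "play_rows", "arguments": {
  "motion": [
    [0, 0, 0, 0, 0, 0, 0.8],
    [0, 0, 0, 0, 0, 0, 0.8]
  ]
}}

```text
t: 2.03
tcp_pos: [0.6389, 0.214, 0.1363]
ee_rot: [-179.9, -0.6, -179.8]
wrist_force: [-0.0, -0.2, 0.6]
finger_gap: 0.0685
grip_force: 0.0
```

Run:
```python
from h import *
from rig import bot
import pickle
s=bot.observe();W=bot.calibration("wrist");I=bot.camera("wrist");print(s['t'],s['tcp_pos'],s['ee_rot'])
pickle.dump((W,s),open("w2.pkl","wb"));cv2.imwrite("pics/w2.png",cv2.resize(I,(784,588)))
```

```text
2.0333 [0.6389131  0.21399614 0.13633127] [-179.89608978   -0.61173543 -179.82785949]
```

View pics/w2.png

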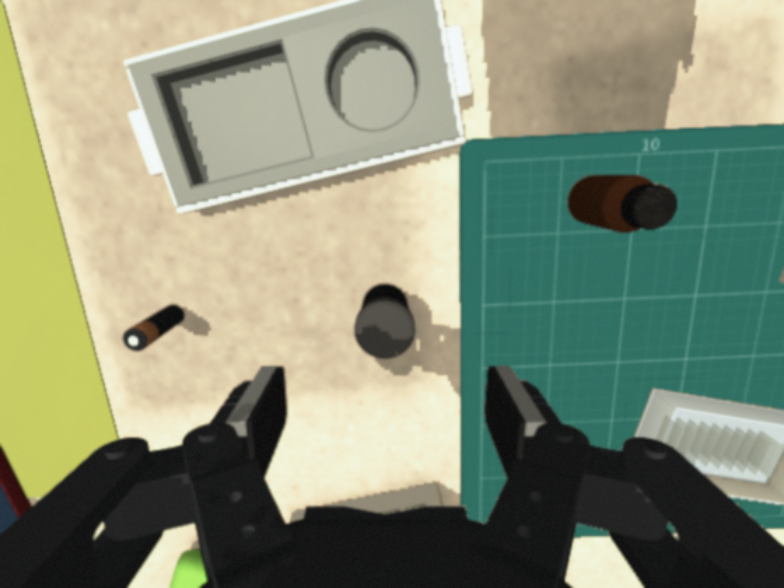

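The pot lid is at (385,326), the cell top at (134,341), the amber cap at (654,206), the round pocket rim at (372,79) and the rectangular pocket is centred near (235,114).

Run:
```python
from h import *
import pickle
from rig import bot
W,s=pickle.load(open("w2.pkl","rb")); s=bot.observe(); print(s['tcp_pos'],s['ee_rot'],s['qvel'])
for n,p,z in [("round",(372,79),.024),("r1",(154,75),.024),("r2",(283,40),.024),("r3",(313,156),.024),("r4",(190,187),.024),("pot",(385,326),.052),("amber",(654,206),.07),("cell",(134,341),.05),("c3",(465,139),.024),("c4",(180,208),.024)]:
    print(n,onz(W,(p[0]/1.4,p[1]/1.4),z).round(4))
```

```text
[0.64030432 0.21442607 0.14026124] [-179.97191102   -0.26201295 -179.81431164] [ 0.04641817 -4.91910888 -1.16567551 -0.01206465 -0.40417762 -0.04942384]
round [0.5179 0.2077 0.024 ]
r1 [0.5158 0.0915 0.024 ]
r2 [0.4993 0.1614 0.024 ]
r3 [0.557  0.1746 0.024 ]
r4 [0.5738 0.1039 0.024 ]
pot [0.6473 0.2149 0.052 ]
amber [0.5809 0.3417 0.07  ]
cell [0.6573 0.0733 0.05  ]
c3 [0.548  0.2588 0.024 ]
c4 [0.5855 0.0967 0.024 ]
```

Emit:
{"name": "play_rows", "arguments": {
  "motion": [
    [-0.01, 0, 0.1, 0, 0, 0, 0.8],
    [-0.01, 0, 0.15, 0, 0, 0, 0.8],
    [-0.01, 0, 0.195, 0, 0, 0, 0.8],
    [-0.01, 0, 0.195, 0, 0, 0, 0.8],
    [-0.01, 0, 0.195, 0, 0, 0, 0.8]
  ]
}}

```text
t: 2.5
tcp_pos: [0.6465, 0.2139, 0.0262]
ee_rot: [-180.0, -0.1, -179.8]
wrist_force: [0.3, -0.8, -0.0]
finger_gap: 0.0681
grip_force: 0.0
```

Emit:
{"name": "play_rows", "arguments": {
  "motion": [
    [0, 0, 0, 0, 0, 0, 0],
    [0, 0, 0, 0, 0, 0, 0],
    [0, 0, 0, 0, 0, 0, 0],
    [0, 0, 0, 0, 0, 0, 0],
    [0, 0, 0, 0, 0, 0, 0]
  ],
  "newtons": 30
}}

```text
t: 2.92
tcp_pos: [0.6518, 0.2139, 0.0304]
ee_rot: [179.9, 0.4, -179.9]
wrist_force: [-0.5, -0.0, 7.2]
finger_gap: 0.0329
grip_force: 29.2
```

Emit:
{"name": "play_rows", "arguments": {
  "motion": [
    [0, 0, 0, 0, 0, 0, 0],
    [0, 0, 0, 0, 0, 0, 0]
  ]
}}

```text
t: 3.08
tcp_pos: [0.6518, 0.2139, 0.0304]
ee_rot: [179.9, 0.4, -179.9]
wrist_force: [-1.0, -0.3, 7.3]
finger_gap: 0.033
grip_force: 29.2
```

Emit:
{"name": "play_rows", "arguments": {
  "motion": [
    [0, 0, -0.04, 0, 0, 0, 0],
    [0, 0, -0.1, 0, 0, 0, 0],
    [0, 0, -0.17, 0, 0, 0, 0],
    [0.01, -0.05, -0.23, 0, 0, 0, 0],
    [0.03, -0.12, -0.24, 0, 0, 0, 0]
  ]
}}

```text
t: 3.5
tcp_pos: [0.6383, 0.1505, 0.1784]
ee_rot: [179.8, 1.0, -179.7]
wrist_force: [1.9, -1.2, 1.4]
finger_gap: 0.0331
grip_force: 30.0
```

Emit:
{"name": "play_rows", "arguments": {
  "motion": [
    [0.03, -0.05, 0, 0, 0, 0, 0],
    [0.06, -0.11, 0, 0, 0, 0, 0],
    [0.09, -0.17, 0, 0, 0, 0, 0],
    [0.12, -0.23, 0, 0, 0, 0, 0],
    [0.15, -0.29, 0, 0, 0, 0, 0]
  ]
}}

```text
t: 3.92
tcp_pos: [0.5422, -0.0282, 0.1698]
ee_rot: [-180.0, 0.2, -179.9]
wrist_force: [0.8, -0.9, -0.3]
finger_gap: 0.033
grip_force: 30.0
```

Emit:
{"name": "play_rows", "arguments": {
  "motion": [
    [0.02, -0.06, 0, 0, 0, 0, 0],
    [0.03, -0.1, 0, 0, 0, 0, 0],
    [0.03, -0.1, 0, 0, 0, 0, 0],
    [0.03, -0.1, 0, 0, 0, 0, 0],
    [0.03, -0.1, 0, 0, 0, 0, 0]
  ]
}}

```text
t: 4.33
tcp_pos: [0.5253, -0.0865, 0.169]
ee_rot: [180.0, 0.1, -180.0]
wrist_force: [-0.7, 0.1, 0.2]
finger_gap: 0.0331
grip_force: 30.0
```

Run:
```python
from h import *
from rig import bot
import pickle
s=bot.observe();W=bot.calibration("wrist");I=bot.camera("wrist");print(s['t'],s['tcp_pos'],s['ee_rot'],s['wrist_force'])
pickle.dump((W,s),open("w3.pkl","wb"));cv2.imwrite("pics/w3.png",cv2.resize(I,(784,588)))
```

```text
4.3333 [ 0.52526517 -0.08652458  0.16898684] [ 1.79998049e+02  1.29736602e-01 -1.79955344e+02] [-0.69161919  0.10989218  0.16374728]
```

View pics/w3.png

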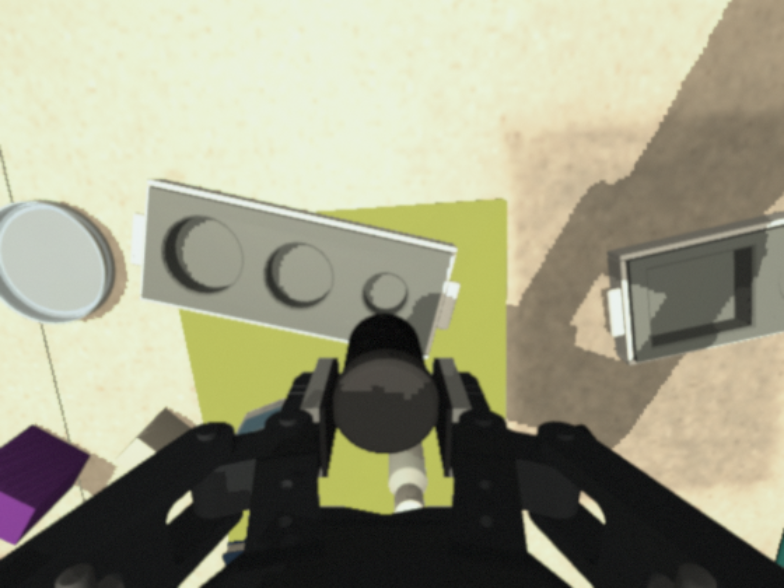

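The pot is held straight with its lid at (387,402). The field pockets are at (203,254), (299,275) and (385,293).

Run:
```python
from h import *
import pickle
W,s=pickle.load(open("w3.pkl","rb"))
for n,p,z in [("large",(203,254),.024),("mid",(299,275),.024),("small",(385,293),.024),("c1",(151,183),.024),("c2",(455,249),.024),("c3",(142,298),.024),("potlid",(387,402),.169+.022),("potbase",(383,335),.14)]:
    print(n,onz(W,(p[0]/1.4,p[1]/1.4),z).round(4))
```

```text
large [ 0.5059 -0.2068  0.024 ]
mid [ 0.5204 -0.1436  0.024 ]
small [ 0.5331 -0.0855  0.024 ]
c1 [ 0.46   -0.2346  0.024 ]
c2 [ 0.5028 -0.039   0.024 ]
c3 [ 0.5365 -0.2526  0.024 ]
potlid [ 0.5209 -0.0848  0.191 ]
potbase [ 0.5185 -0.0863  0.14  ]
```

Emit:
{"name": "play_rows", "arguments": {
  "motion": [
    [0.01, -0.06, 0, 0, 0, 0, 0],
    [0.02, -0.12, 0, 0, 0, 0, 0],
    [0.025, -0.17, 0.02, 0, 0, 0, 0],
    [0.025, -0.202, 0.08, 0, 0, 0, 0],
    [0.025, -0.202, 0.12, 0, 0, 0, 0]
  ]
}}

```text
t: 4.8
tcp_pos: [0.5114, -0.2108, 0.0958]
ee_rot: [-179.8, 0.2, -180.0]
wrist_force: [-0.5, 0.6, -1.2]
finger_gap: 0.0328
grip_force: 30.1
```

Emit:
{"name": "play_rows", "arguments": {
  "motion": [
    [0, 0, 0, 0, 0, 0, 0],
    [0, 0, 0, 0, 0, 0, 0]
  ]
}}

```text
t: 4.97
tcp_pos: [0.5088, -0.206, 0.0942]
ee_rot: [179.8, -0.2, -179.8]
wrist_force: [1.2, -0.8, -0.7]
finger_gap: 0.0329
grip_force: 30.1
```

Emit:
{"name": "play_rows", "arguments": {
  "motion": [
    [-0.001, 0, 0.05, 0, 0, 0, 0],
    [-0.001, 0, 0.08, 0, 0, 0, 0],
    [-0.001, 0, 0.093, 0, 0, 0, 0],
    [-0.001, 0, 0.093, 0, 0, 0, 0],
    [-0.001, 0, 0.093, 0, 0, 0, 0]
  ]
}}

```text
t: 5.38
tcp_pos: [0.5116, -0.2075, 0.0414]
ee_rot: [-180.0, 0.1, -179.8]
wrist_force: [-1.1, -0.7, -0.0]
finger_gap: 0.0331
grip_force: 30.1
```

Emit:
{"name": "play_rows", "arguments": {
  "motion": [
    [0, 0, 0.002, 0, 0, 0, 0],
    [0, 0, 0.002, 0, 0, 0, 0],
    [0, 0, 0.002, 0, 0, 0, 0]
  ]
}}

```text
t: 5.63
tcp_pos: [0.5115, -0.2084, 0.0402]
ee_rot: [-179.9, 0.1, -179.9]
wrist_force: [-0.4, 0.6, -0.6]
finger_gap: 0.033
grip_force: 30.1
```

Emit:
{"name": "play_rows", "arguments": {
  "motion": [
    [0, 0, 0.003, 0, 0, 0, 0],
    [0, 0, 0.005, 0, 0, 0, 0],
    [0, 0, 0.005, 0, 0, 0, 0],
    [0, 0, 0.005, 0, 0, 0, 0]
  ]
}}

```text
t: 5.97
tcp_pos: [0.5109, -0.2083, 0.0364]
ee_rot: [-180.0, 0.1, -179.9]
wrist_force: [-0.4, -1.1, 3.8]
finger_gap: 0.0328
grip_force: 30.3
```

Emit:
{"name": "play_rows", "arguments": {
  "motion": [
    [0, 0, 0.002, 0, 0, 0, 0],
    [0, 0, 0.002, 0, 0, 0, 0],
    [0, 0, 0.002, 0, 0, 0, 0]
  ]
}}

```text
t: 6.22
tcp_pos: [0.5113, -0.2084, 0.0363]
ee_rot: [-180.0, 0.1, -179.9]
wrist_force: [-2.0, 0.6, 10.0]
finger_gap: 0.0329
grip_force: 30.8
```

Emit:
{"name": "play_rows", "arguments": {
  "motion": [
    [0, 0, -0.002, 0, 0, 0, 0.7],
    [0, 0, -0.002, 0, 0, 0, 0.7],
    [0, 0, -0.002, 0, 0, 0, 0.7],
    [0, 0, -0.002, 0, 0, 0, 0.7],
    [0, 0, -0.002, 0, 0, 0, 0.7]
  ]
}}

```text
t: 6.63
tcp_pos: [0.51, -0.2077, 0.0352]
ee_rot: [180.0, -0.0, -179.9]
wrist_force: [1.0, -0.7, 0.1]
finger_gap: 0.0594
grip_force: 0.0
```

Emit:
{"name": "play_rows", "arguments": {
  "motion": [
    [0, 0, -0.03, 0, 0, 0, 0.7],
    [0, 0, -0.07, 0, 0, 0, 0.7],
    [0, 0, -0.14, 0, 0, 0, 0.7],
    [0, 0, -0.2, 0, 0, 0, 0.7],
    [0, 0, -0.24, 0, 0, 0, 0.7]
  ]
}}

```text
t: 7.05
tcp_pos: [0.5117, -0.2086, 0.1835]
ee_rot: [-179.9, 0.2, -179.9]
wrist_force: [0.9, -0.4, 0.2]
finger_gap: 0.0599
grip_force: 0.0
```

Emit:
{"name": "play_rows", "arguments": {
  "motion": [
    [0, 0, 0, 0, 0, 0, 0.7],
    [0, 0.05, 0, 0, 0, 0, 0.7],
    [0, 0.1, 0, 0, 0, 0, 0.7],
    [0, 0.1, 0, 0, 0, 0, 0.7],
    [0, 0.1, 0, 0, 0, 0, 0.7]
  ]
}}

```text
t: 7.47
tcp_pos: [0.5096, -0.1465, 0.1786]
ee_rot: [180.0, -0.1, -179.8]
wrist_force: [0.1, 0.5, -0.6]
finger_gap: 0.0597
grip_force: 0.0
```

Run:
```python
from h import *
from rig import bot
import pickle
s=bot.observe();W=bot.calibration("wrist");I=bot.camera("wrist");print(s['t'],s['tcp_pos'],s['ee_rot'],s['wrist_force'])
pickle.dump((W,s),open("w4.pkl","wb"));cv2.imwrite("pics/w4.png",cv2.resize(I,(784,588)))
```

```text
7.4667 [ 0.50956288 -0.14654427  0.1786255 ] [ 1.79973260e+02 -9.69161501e-02 -1.79783683e+02] [ 0.08935507  0.53215503 -0.60508499]
```

View pics/w4.png

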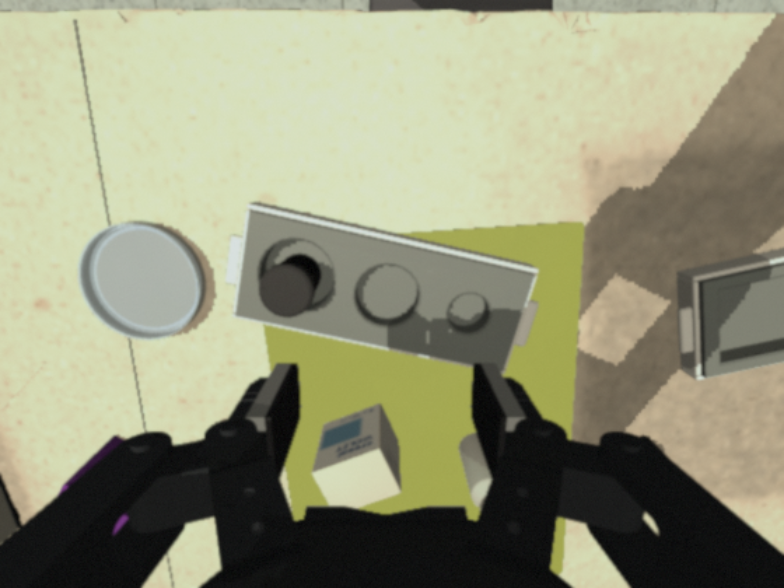

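The pot stands in the large pocket. The middle pocket is at (387,293) and the small one at (468,311). The carton's top face has corners near (313,470), (387,437), (401,490) and (330,511).

Run:
```python
from h import *
import pickle
W,s=pickle.load(open("w4.pkl","rb"))
I=cv2.imread("pics/w4.png")
cv2.imwrite("pics/w4c.png",cv2.resize(I[390:530,280:520],(800,467),interpolation=cv2.INTER_CUBIC))
for n,p,z in [("mid",(387,293),.024),("small",(468,311),.024),("k1",(313,470),.062),("k2",(387,437),.062),("k3",(401,490),.062),("k4",(330,511),.062),("potlid",(288,288),.058)]:
    print(n,onz(W,(p[0]/1.4,p[1]/1.4),z).round(4))
```

```text
mid [ 0.5194 -0.144   0.024 ]
small [ 0.5327 -0.0861  0.024 ]
k1 [ 0.6376 -0.1956  0.062 ]
k2 [ 0.6109 -0.1439  0.062 ]
k3 [ 0.6542 -0.1338  0.062 ]
k4 [ 0.6726 -0.1849  0.062 ]
potlid [ 0.5068 -0.206   0.058 ]
```

View pics/w4c.png

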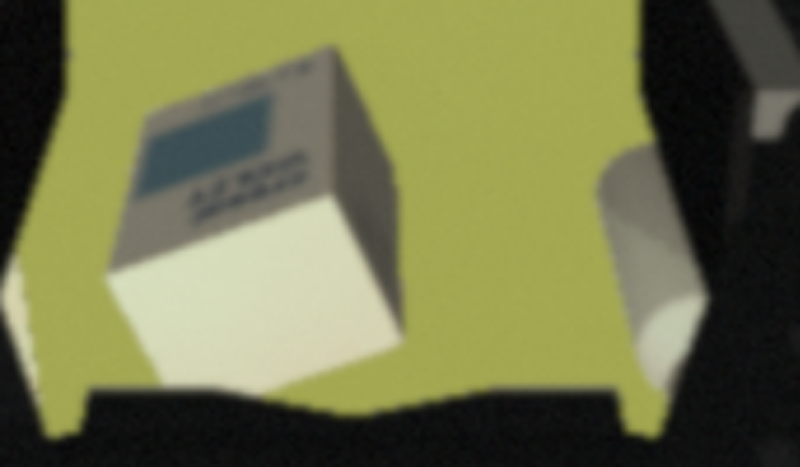

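Run:
```python
from h import *
import pickle
W,s=pickle.load(open("w4.pkl","rb"))
for n,p,z in [("k1",(107,273),.062),("k2",(333,194),.062),("k3",(404,343),.062),("b1",(145,115),0),("b2",(333,48),0),("b3",(397,165),0)]:
    q=onz(W,((280+p[0]*.3)/1.4,(390+p[1]*.3)/1.4),z); print(n,q.round(4))
```

```text
k1 [ 0.6391 -0.1963  0.062 ]
k2 [ 0.6197 -0.1488  0.062 ]
k3 [ 0.6567 -0.1336  0.062 ]
b1 [ 0.6406 -0.1967 -0.    ]
b2 [ 0.6216 -0.1495  0.    ]
b3 [ 0.6549 -0.1333 -0.    ]
```

Emit:
{"name": "play_rows", "arguments": {
  "motion": [
    [-0.05, 0.025, 0, 0, 0, 0, 0.7],
    [-0.1, 0.05, 0, 0, 0, 0, 0.7],
    [-0.15, 0.075, 0, 0, 0, 0, 0.7],
    [-0.2, 0.1, 0.03, 0, 0, 0, 0.7],
    [-0.248, 0.126, 0.08, 0, 0, 0, 0.7]
  ]
}}

```text
t: 7.93
tcp_pos: [0.6624, -0.0744, 0.1369]
ee_rot: [-179.9, 0.5, -180.0]
wrist_force: [0.2, 0.0, 1.9]
finger_gap: 0.0593
grip_force: 0.0
```

Emit:
{"name": "play_rows", "arguments": {
  "motion": [
    [0, 0, 0, 0, 0, 0, 0.7],
    [0, 0, 0, 0, 0, 0, 0.7],
    [0, 0, 0, 0, 0, 0, 0.7],
    [0, 0, 0, 0, 0, 0, 0.7]
  ]
}}

```text
t: 8.27
tcp_pos: [0.6576, -0.0744, 0.1351]
ee_rot: [-179.9, 0.1, -180.0]
wrist_force: [0.1, 0.4, -0.5]
finger_gap: 0.0599
grip_force: 0.0
```

Run:
```python
from h import *
from rig import bot
import pickle
s=bot.observe();W=bot.calibration("wrist");I=bot.camera("wrist");print(s['t'],s['tcp_pos'],s['ee_rot'],s['wrist_force'])
pickle.dump((W,s),open("w5.pkl","wb"));cv2.imwrite("pics/w5.png",cv2.resize(I,(784,588)))
```

```text
8.2667 [ 0.65757238 -0.07443292  0.13510865] [-1.79944081e+02  1.23886263e-01 -1.79990923e+02] [ 0.14998665  0.38944448 -0.48491192]
```

View pics/w5.png

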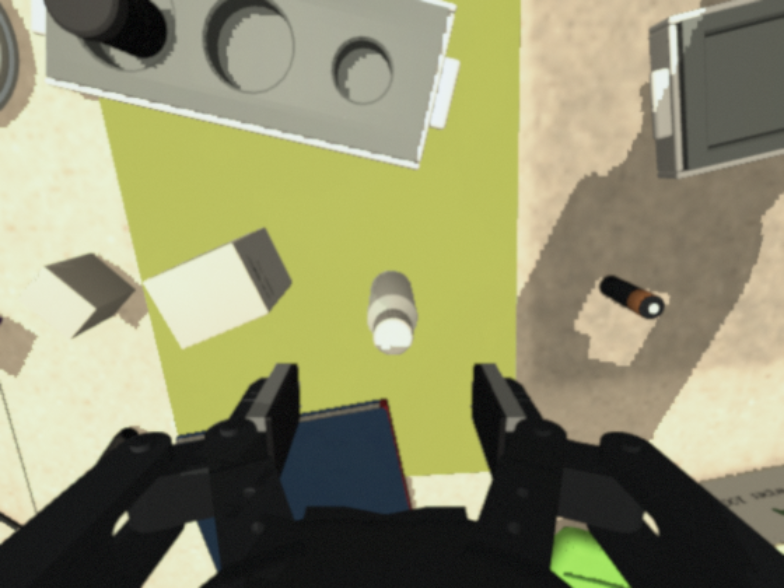

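The vial cap is at (393,336) and the cell top at (652,308). The carton's top face is at (143,284), (234,244), (269,311) and (181,348). The small box at (90,290) is the decoy.

Run:
```python
from h import *
import pickle
W,s=pickle.load(open("w5.pkl","rb"))
for n,p,z in [("vial",(393,336),.085),("cell",(652,308),.05),("k1",(143,284),.062),("k2",(234,244),.062),("k3",(269,311),.062),("k4",(181,348),.062),("mid",(250,46),.024),("small",(362,71),.024)]:
    print(n,onz(W,(p[0]/1.4,p[1]/1.4),z).round(4))
```

```text
vial [ 0.6595 -0.0697  0.085 ]
cell [0.6571 0.0728 0.05  ]
k1 [ 0.64   -0.1972  0.062 ]
k2 [ 0.6196 -0.1485  0.062 ]
k3 [ 0.6546 -0.1338  0.062 ]
k4 [ 0.6753 -0.1825  0.062 ]
mid [ 0.5227 -0.1432  0.024 ]
small [ 0.5346 -0.0854  0.024 ]
```

Emit:
{"name": "play_rows", "arguments": {
  "motion": [
    [-0.003, 0.006, 0.03, 0, 0, 0, 0.7],
    [-0.003, 0.006, 0.09, 0, 0, 0, 0.7],
    [-0.003, 0.006, 0.15, 0, 0, 0, 0.7],
    [-0.003, 0.006, 0.17, 0, 0, 0, 0.7],
    [-0.003, 0.006, 0.17, 0, 0, 0, 0.7]
  ]
}}

```text
t: 8.73
tcp_pos: [0.6553, -0.0695, 0.0286]
ee_rot: [179.9, -0.4, -180.0]
wrist_force: [-1.1, -0.1, -0.2]
finger_gap: 0.0599
grip_force: 0.0
```

Emit:
{"name": "play_rows", "arguments": {
  "motion": [
    [0, 0, 0, 0, 0, 0, 0.7],
    [0, 0, 0, 0, 0, 0, 0],
    [0, 0, 0, 0, 0, 0, 0],
    [0, 0, 0, 0, 0, 0, 0],
    [0, 0, 0, 0, 0, 0, 0]
  ]
}}

```text
t: 9.15
tcp_pos: [0.6613, -0.07, 0.0347]
ee_rot: [-179.9, 0.3, -179.9]
wrist_force: [-0.3, 0.4, 5.4]
finger_gap: 0.0264
grip_force: 31.5
```

Emit:
{"name": "play_rows", "arguments": {
  "motion": [
    [0, 0, 0, 0, 0, 0, 0],
    [0, 0, 0, 0, 0, 0, 0],
    [0, 0, 0, 0, 0, 0, 0]
  ]
}}

```text
t: 9.4
tcp_pos: [0.6614, -0.07, 0.0347]
ee_rot: [-179.9, 0.3, -179.9]
wrist_force: [-0.4, -0.8, 5.9]
finger_gap: 0.0261
grip_force: 31.5
```

Emit:
{"name": "play_rows", "arguments": {
  "motion": [
    [0, 0, -0.04, 0, 0, 0, 0],
    [0, 0, -0.1, 0, 0, 0, 0],
    [0, 0, -0.16, 0, 0, 0, 0],
    [0.02, -0.01, -0.2, 0, 0, 0, 0],
    [0.07, -0.04, -0.2, 0, 0, 0, 0]
  ]
}}

```text
t: 9.82
tcp_pos: [0.6248, -0.0933, 0.1609]
ee_rot: [-179.8, 1.0, -179.7]
wrist_force: [-0.2, -2.7, 1.5]
finger_gap: 0.0261
grip_force: 31.1
```

Emit:
{"name": "play_rows", "arguments": {
  "motion": [
    [0.05, -0.025, 0, 0, 0, 0, 0],
    [0.1, -0.055, 0, 0, 0, 0, 0],
    [0.15, -0.08, 0, 0, 0, 0, 0],
    [0.16, -0.084, 0, 0, 0, 0, 0],
    [0.16, -0.084, 0, 0, 0, 0, 0]
  ]
}}

```text
t: 10.23
tcp_pos: [0.5192, -0.1445, 0.1515]
ee_rot: [180.0, -0.0, 179.9]
wrist_force: [1.1, 0.2, 0.0]
finger_gap: 0.0265
grip_force: 31.1
```

Emit:
{"name": "play_rows", "arguments": {
  "motion": [
    [0, 0, 0, 0, 0, 0, 0],
    [0, 0, 0, 0, 0, 0, 0],
    [0, 0, 0, 0, 0, 0, 0]
  ]
}}

```text
t: 10.48
tcp_pos: [0.5226, -0.1436, 0.152]
ee_rot: [-180.0, 0.1, -179.9]
wrist_force: [-0.9, -0.1, -0.8]
finger_gap: 0.0259
grip_force: 31.1
```

Emit:
{"name": "play_rows", "arguments": {
  "motion": [
    [0, -0.002, 0.06, 0, 0, 0, 0],
    [0, -0.002, 0.12, 0, 0, 0, 0],
    [0, -0.002, 0.155, 0, 0, 0, 0],
    [0, -0.002, 0.175, 0, 0, 0, 0],
    [0, -0.002, 0.175, 0, 0, 0, 0]
  ]
}}

```text
t: 10.9
tcp_pos: [0.5192, -0.1437, 0.0432]
ee_rot: [179.8, -0.3, -179.9]
wrist_force: [-0.7, -0.3, -1.5]
finger_gap: 0.0264
grip_force: 31.1
```

Emit:
{"name": "play_rows", "arguments": {
  "motion": [
    [0, 0, 0.004, 0, 0, 0, 0],
    [0, 0, 0.008, 0, 0, 0, 0],
    [0, 0, 0.008, 0, 0, 0, 0],
    [0, 0, 0.008, 0, 0, 0, 0]
  ]
}}

```text
t: 11.23
tcp_pos: [0.5225, -0.1457, 0.0433]
ee_rot: [-179.9, 0.2, -179.9]
wrist_force: [-0.3, -0.3, -1.1]
finger_gap: 0.0264
grip_force: 31.1
```

Emit:
{"name": "play_rows", "arguments": {
  "motion": [
    [0, 0, 0.004, 0, 0, 0, 0],
    [0, 0, 0.006, 0, 0, 0, 0],
    [0, 0, 0.006, 0, 0, 0, 0],
    [0, 0, 0.006, 0, 0, 0, 0]
  ]
}}

```text
t: 11.57
tcp_pos: [0.5219, -0.1456, 0.0393]
ee_rot: [-180.0, 0.1, -179.9]
wrist_force: [-0.7, 0.3, 4.5]
finger_gap: 0.0265
grip_force: 31.3
```

Emit:
{"name": "play_rows", "arguments": {
  "motion": [
    [0, 0, 0, 0, 0, 0, 0],
    [0, 0, 0, 0, 0, 0, 0]
  ]
}}

```text
t: 11.73
tcp_pos: [0.5219, -0.1456, 0.0393]
ee_rot: [-180.0, 0.1, -179.9]
wrist_force: [-0.6, 0.2, 5.2]
finger_gap: 0.0261
grip_force: 31.3
```

Emit:
{"name": "play_rows", "arguments": {
  "motion": [
    [0, 0, -0.001, 0, 0, 0, 0.48],
    [0, 0, -0.001, 0, 0, 0, 0.48],
    [0, 0, -0.001, 0, 0, 0, 0.48],
    [0, 0, -0.001, 0, 0, 0, 0.48],
    [0, 0, -0.001, 0, 0, 0, 0.48]
  ]
}}

```text
t: 12.15
tcp_pos: [0.5207, -0.1451, 0.0384]
ee_rot: [180.0, -0.0, -179.9]
wrist_force: [-0.1, -0.1, 0.2]
finger_gap: 0.0409
grip_force: 0.0
```

Emit:
{"name": "play_rows", "arguments": {
  "motion": [
    [0, 0, -0.03, 0, 0, 0, 0.48],
    [0, 0, -0.08, 0, 0, 0, 0.48],
    [0, 0, -0.14, 0, 0, 0, 0.48],
    [0, 0, -0.18, 0, 0, 0, 0.48],
    [-0.02, 0.03, -0.2, 0, 0, 0, 0.48]
  ]
}}

```text
t: 12.57
tcp_pos: [0.5343, -0.13, 0.1629]
ee_rot: [-179.8, 0.3, 179.9]
wrist_force: [0.5, -0.8, 1.3]
finger_gap: 0.0409
grip_force: 0.0
```

Emit:
{"name": "play_rows", "arguments": {
  "motion": [
    [-0.03, 0.05, 0, 0, 0, 0, 0.5],
    [-0.06, 0.1, 0, 0, 0, 0, 0.5],
    [-0.09, 0.15, 0, 0, 0, 0, 0.5],
    [-0.12, 0.2, 0, 0, 0, 0, 0.5],
    [-0.15, 0.25, 0, 0, 0, 0, 0.5]
  ]
}}

```text
t: 12.98
tcp_pos: [0.6233, 0.0244, 0.1586]
ee_rot: [-180.0, -0.0, -179.9]
wrist_force: [0.0, -0.8, 0.0]
finger_gap: 0.0429
grip_force: 0.0
```

Emit:
{"name": "play_rows", "arguments": {
  "motion": [
    [-0.03, 0.05, 0.04, 0, 0, 0, 0.5],
    [-0.055, 0.083, 0.08, 0, 0, 0, 0.5],
    [-0.055, 0.083, 0.1, 0, 0, 0, 0.5],
    [-0.055, 0.083, 0.1, 0, 0, 0, 0.5],
    [-0.055, 0.083, 0.1, 0, 0, 0, 0.5]
  ]
}}

```text
t: 13.4
tcp_pos: [0.6542, 0.0724, 0.0971]
ee_rot: [-180.0, -0.2, -179.9]
wrist_force: [-0.5, 0.4, 1.4]
finger_gap: 0.0427
grip_force: 0.0
```

Emit:
{"name": "play_rows", "arguments": {
  "motion": [
    [0, 0, 0, 0, 0, 0, 0.5],
    [0, 0, 0, 0, 0, 0, 0.5]
  ]
}}

```text
t: 13.57
tcp_pos: [0.6566, 0.0715, 0.1007]
ee_rot: [-180.0, 0.2, 180.0]
wrist_force: [0.8, -0.2, 0.6]
finger_gap: 0.0426
grip_force: 0.0
```

Emit:
{"name": "play_rows", "arguments": {
  "motion": [
    [0, 0.002, 0.05, 0, 0, 0, 0.5],
    [0, 0.002, 0.1, 0, 0, 0, 0.5],
    [0, 0.002, 0.125, 0, 0, 0, 0.5],
    [0, 0.002, 0.125, 0, 0, 0, 0.5],
    [0, 0.002, 0.125, 0, 0, 0, 0.5]
  ]
}}

```text
t: 13.98
tcp_pos: [0.6552, 0.0733, 0.0236]
ee_rot: [-180.0, -0.1, -180.0]
wrist_force: [0.7, 0.2, 1.1]
finger_gap: 0.0426
grip_force: 0.0
```

Emit:
{"name": "play_rows", "arguments": {
  "motion": [
    [0, 0, 0, 0, 0, 0, 0.5],
    [0, 0, 0, 0, 0, 0, 0],
    [0, 0, 0, 0, 0, 0, 0],
    [0, 0, 0, 0, 0, 0, 0],
    [0, 0, 0, 0, 0, 0, 0]
  ]
}}

```text
t: 14.4
tcp_pos: [0.6574, 0.074, 0.0258]
ee_rot: [-180.0, 0.2, -179.9]
wrist_force: [-0.4, -1.0, 4.5]
finger_gap: 0.0132
grip_force: 29.3
```

Emit:
{"name": "play_rows", "arguments": {
  "motion": [
    [0, 0, 0, 0, 0, 0, 0],
    [0, 0, 0, 0, 0, 0, 0],
    [0, 0, 0, 0, 0, 0, 0]
  ]
}}

```text
t: 14.65
tcp_pos: [0.6574, 0.074, 0.0258]
ee_rot: [-180.0, 0.2, -179.9]
wrist_force: [0.2, 0.3, 5.6]
finger_gap: 0.0129
grip_force: 29.4
```

Emit:
{"name": "play_rows", "arguments": {
  "motion": [
    [0, 0, -0.04, 0, 0, 0, 0],
    [0, 0, -0.1, 0, 0, 0, 0],
    [0, 0, -0.16, 0, 0, 0, 0],
    [0.02, -0.03, -0.22, 0, 0, 0, 0],
    [0.05, -0.07, -0.23, 0, 0, 0, 0]
  ]
}}

```text
t: 15.07
tcp_pos: [0.6315, 0.0329, 0.1702]
ee_rot: [-180.0, 0.8, -179.8]
wrist_force: [1.9, -0.5, 0.5]
finger_gap: 0.0131
grip_force: 29.3
```

Emit:
{"name": "play_rows", "arguments": {
  "motion": [
    [0.035, -0.045, 0, 0, 0, 0.07, 0],
    [0.07, -0.09, 0, 0, 0, 0.14, 0],
    [0.11, -0.14, 0, 0, 0, 0.21, 0],
    [0.145, -0.18, 0, 0, 0, 0.28, 0],
    [0.157, -0.196, 0, 0, 0, 0.33, 0]
  ]
}}

```text
t: 15.48
tcp_pos: [0.5284, -0.088, 0.161]
ee_rot: [-179.9, -0.1, 150.0]
wrist_force: [0.6, 0.4, -1.0]
finger_gap: 0.0129
grip_force: 29.3
```

Emit:
{"name": "play_rows", "arguments": {
  "motion": [
    [0, 0, 0, 0, 0, 0.07, 0],
    [0, 0, 0, 0, 0, 0.14, 0],
    [0, 0, 0, 0, 0, 0.21, 0],
    [0, 0, 0, 0, 0, 0.28, 0],
    [0, 0, 0, 0, 0, 0.33, 0]
  ]
}}

```text
t: 15.9
tcp_pos: [0.5313, -0.0857, 0.1614]
ee_rot: [-180.0, -0.0, 120.4]
wrist_force: [-0.6, -0.1, -0.1]
finger_gap: 0.0134
grip_force: 29.3
```

Emit:
{"name": "play_rows", "arguments": {
  "motion": [
    [0, 0, 0, 0, 0, 0.07, 0],
    [0, 0, 0, 0, 0, 0.14, 0],
    [0, 0, 0, 0, 0, 0.21, 0],
    [0, 0, 0, 0, 0, 0.28, 0],
    [0, 0, 0, 0, 0, 0.34, 0]
  ]
}}

```text
t: 16.32
tcp_pos: [0.5313, -0.0856, 0.1614]
ee_rot: [-179.9, -0.0, 89.8]
wrist_force: [0.3, -0.5, -0.2]
finger_gap: 0.0129
grip_force: 29.3
```

Emit:
{"name": "play_rows", "arguments": {
  "motion": [
    [0, 0, 0, 0, 0, 0, 0],
    [0, 0, 0, 0, 0, 0, 0],
    [0, 0, 0, 0, 0, 0, 0],
    [0, 0, 0, 0, 0, 0, 0]
  ]
}}

```text
t: 16.65
tcp_pos: [0.5317, -0.0858, 0.1617]
ee_rot: [-180.0, -0.0, 90.2]
wrist_force: [0.0, 0.7, -0.2]
finger_gap: 0.0132
grip_force: 29.3
```

Run:
```python
from h import *
from rig import bot
import pickle
s=bot.observe();W=bot.calibration("wrist");I=bot.camera("wrist");print(s['t'],s['tcp_pos'],s['ee_rot'],s['wrist_force'])
pickle.dump((W,s),open("w6.pkl","wb"));cv2.imwrite("pics/w6.png",cv2.resize(I,(784,588)))
```

```text
16.65 [ 0.53169078 -0.08575122  0.16168905] [-1.79986629e+02 -3.92943563e-03  9.01570480e+01] [ 0.03291116  0.67896088 -0.18839104]
```

View pics/w6.png

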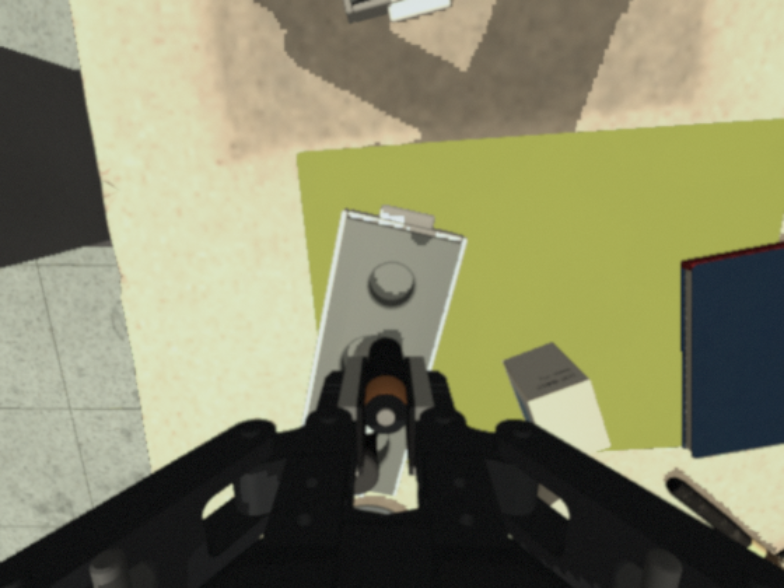

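The small pocket is at (392,283). The cell is upright in the fingers with its top at (386,414).

Run:
```python
from h import *
import pickle
W,s=pickle.load(open("w6.pkl","rb"))
for n,p,z in [("small",(392,283),.024),("celltop",(386,414),.186),("cellbase",(385,350),.14)]:
    print(n,onz(W,(p[0]/1.4,p[1]/1.4),z).round(4))
```

```text
small [ 0.535  -0.0842  0.024 ]
celltop [ 0.5309 -0.0839  0.186 ]
cellbase [ 0.5305 -0.0824  0.14  ]
```

Emit:
{"name": "play_rows", "arguments": {
  "motion": [
    [-0.002, 0.005, 0.06, 0, 0, 0, 0],
    [-0.002, 0.005, 0.12, 0, 0, 0, 0],
    [-0.002, 0.005, 0.17, 0, 0, 0, 0],
    [-0.002, 0.005, 0.2, 0, 0, 0, 0],
    [-0.002, 0.005, 0.2, 0, 0, 0, 0]
  ]
}}

```text
t: 17.12
tcp_pos: [0.5303, -0.0857, 0.0368]
ee_rot: [-179.4, -0.2, 90.1]
wrist_force: [-1.6, 0.9, 0.3]
finger_gap: 0.0131
grip_force: 29.3
```

Emit:
{"name": "play_rows", "arguments": {
  "motion": [
    [0, 0, 0.004, 0, 0, 0, 0],
    [0, 0, 0.01, 0, 0, 0, 0],
    [0, 0, 0.01, 0, 0, 0, 0],
    [0, 0, 0.01, 0, 0, 0, 0]
  ]
}}

```text
t: 17.45
tcp_pos: [0.5363, -0.0874, 0.0374]
ee_rot: [179.8, 0.1, 90.1]
wrist_force: [0.4, 0.4, -0.4]
finger_gap: 0.013
grip_force: 29.3
```

Emit:
{"name": "play_rows", "arguments": {
  "motion": [
    [0, 0, 0.004, 0, 0, 0, 0],
    [0, 0, 0.008, 0, 0, 0, 0],
    [0, 0, 0.008, 0, 0, 0, 0],
    [0, 0, 0.008, 0, 0, 0, 0]
  ]
}}

```text
t: 17.78
tcp_pos: [0.5358, -0.0873, 0.0318]
ee_rot: [179.9, 0.0, 90.1]
wrist_force: [1.1, -0.5, 1.8]
finger_gap: 0.0129
grip_force: 29.5
```

Emit:
{"name": "play_rows", "arguments": {
  "motion": [
    [0, 0, 0.002, 0, 0, 0, 0],
    [0, 0, 0.003, 0, 0, 0, 0],
    [0, 0, 0.003, 0, 0, 0, 0]
  ]
}}

```text
t: 18.03
tcp_pos: [0.5361, -0.0874, 0.0317]
ee_rot: [179.9, 0.0, 90.1]
wrist_force: [-2.9, 0.3, 12.8]
finger_gap: 0.0129
grip_force: 30.6
```

Emit:
{"name": "play_rows", "arguments": {
  "motion": [
    [0, 0, -0.003, 0, 0, 0, 0.45],
    [0, 0, -0.003, 0, 0, 0, 0.45],
    [0, 0, -0.003, 0, 0, 0, 0.45],
    [0, 0, -0.003, 0, 0, 0, 0.45],
    [0, 0, -0.003, 0, 0, 0, 0.45]
  ]
}}

```text
t: 18.45
tcp_pos: [0.5343, -0.0868, 0.0304]
ee_rot: [-179.9, -0.0, 90.1]
wrist_force: [-0.4, -0.3, -0.7]
finger_gap: 0.0385
grip_force: 0.0
```

Emit:
{"name": "play_rows", "arguments": {
  "motion": [
    [0, 0, -0.03, 0, 0, 0, 0.45],
    [0, 0, -0.09, 0, 0, 0, 0.45],
    [0, 0, -0.15, 0, 0, 0, 0.45],
    [0, 0, -0.2, 0, 0, -0.06, 0.45],
    [0, 0.03, -0.21, 0, 0, -0.12, 0.8]
  ]
}}

```text
t: 18.87
tcp_pos: [0.5543, -0.0877, 0.1628]
ee_rot: [179.7, 0.2, 101.1]
wrist_force: [1.2, -0.2, -0.0]
finger_gap: 0.0489
grip_force: 0.0
```

Emit:
{"name": "play_rows", "arguments": {
  "motion": [
    [0, 0, 0, 0, 0, -0.06, 0.8],
    [0, 0, 0, 0, 0, -0.13, 0.8],
    [0, 0, 0, 0, 0, -0.13, 0.8],
    [0, 0, 0, 0, 0, -0.13, 0.8]
  ]
}}

```text
t: 19.2
tcp_pos: [0.5524, -0.0869, 0.1564]
ee_rot: [-180.0, -0.0, 112.4]
wrist_force: [0.2, -0.2, 0.1]
finger_gap: 0.0685
grip_force: 0.0
```

Emit:
{"name": "play_rows", "arguments": {
  "motion": [
    [-0.055, 0.03, 0, 0, 0, 0, 0.8],
    [-0.11, 0.06, 0, 0, 0, 0, 0.8],
    [-0.165, 0.09, 0, 0, 0, 0, 0.8],
    [-0.1815, 0.0965, 0.05, 0, 0, 0, 0.8],
    [-0.1815, 0.0965, 0.08, 0, 0, 0, 0.8]
  ]
}}

```text
t: 19.62
tcp_pos: [0.6506, -0.1682, 0.1083]
ee_rot: [179.9, 0.2, 112.3]
wrist_force: [-0.5, 0.9, -0.7]
finger_gap: 0.0684
grip_force: 0.0
```

Emit:
{"name": "play_rows", "arguments": {
  "motion": [
    [0, 0, 0, 0, 0, 0, 0.8],
    [0, 0, 0, 0, 0, 0, 0.8],
    [0, 0, 0, 0, 0, 0, 0.8]
  ]
}}

```text
t: 19.87
tcp_pos: [0.648, -0.1651, 0.1093]
ee_rot: [-180.0, -0.0, 112.5]
wrist_force: [1.6, -0.7, 0.5]
finger_gap: 0.0681
grip_force: 0.0
```

Run:
```python
from h import *
from rig import bot
import pickle
s=bot.observe();W=bot.calibration("wrist");I=bot.camera("wrist");print(s['t'],s['tcp_pos'],s['ee_rot'],s['wrist_force'])
pickle.dump((W,s),open("w7.pkl","wb"));cv2.imwrite("pics/w7.png",cv2.resize(I,(784,588)))
```

```text
19.8667 [ 0.64798104 -0.16505449  0.10932866] [-1.79998959e+02 -6.78816258e-03  1.12530864e+02] [ 1.60787087 -0.74758335  0.47197233]
```

View pics/w7.png

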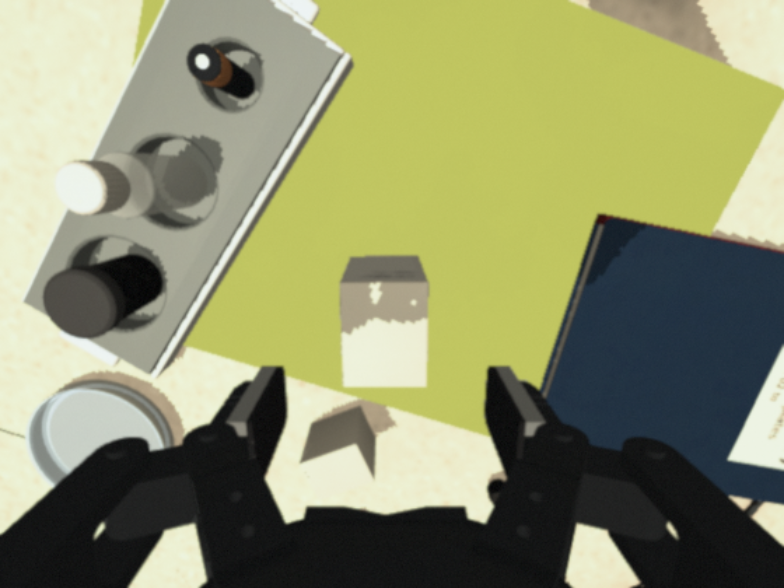

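The pot, vial and cell stand upright in their pockets. The carton's top face, about (340–428, 282–386), is square to the fingers and centred.

Emit:
{"name": "play_rows", "arguments": {
  "motion": [
    [0, 0, 0.04, 0, 0, 0, 0.8],
    [0, 0, 0.09, 0, 0, 0, 0.8],
    [0, 0, 0.125, 0, 0, 0, 0.8],
    [0, 0, 0.137, 0, 0, 0, 0.8],
    [0, 0, 0.137, 0, 0, 0, 0.8]
  ]
}}

```text
t: 20.33
tcp_pos: [0.6467, -0.1645, 0.0256]
ee_rot: [-179.9, -0.1, 112.6]
wrist_force: [-0.6, -0.4, -0.3]
finger_gap: 0.068
grip_force: 0.0
```

Emit:
{"name": "play_rows", "arguments": {
  "motion": [
    [0, 0, 0, 0, 0, 0, 0.8],
    [0, 0, 0, 0, 0, 0, 0],
    [0, 0, 0, 0, 0, 0, 0],
    [0, 0, 0, 0, 0, 0, 0],
    [0, 0, 0, 0, 0, 0, 0]
  ],
  "newtons": 35
}}

```text
t: 20.75
tcp_pos: [0.65, -0.166, 0.0295]
ee_rot: [179.8, 0.2, 112.6]
wrist_force: [-1.0, 0.3, 6.0]
finger_gap: 0.0394
grip_force: 36.9
```

Emit:
{"name": "play_rows", "arguments": {
  "motion": [
    [0, 0, 0, 0, 0, 0, 0],
    [0, 0, 0, 0, 0, 0, 0],
    [0, 0, 0, 0, 0, 0, 0]
  ]
}}

```text
t: 21.0
tcp_pos: [0.65, -0.166, 0.0295]
ee_rot: [179.8, 0.2, 112.6]
wrist_force: [-0.4, 1.5, 6.6]
finger_gap: 0.0395
grip_force: 36.9
```

Emit:
{"name": "play_rows", "arguments": {
  "motion": [
    [0, 0, -0.03, 0, 0, 0, 0],
    [0, 0, -0.09, 0, 0, 0, 0],
    [0, 0, -0.15, 0, 0, 0, 0],
    [0, 0, -0.2, 0, 0, 0.06, 0],
    [0, 0, -0.21, 0, 0, 0.1, 0]
  ]
}}

```text
t: 21.42
tcp_pos: [0.6521, -0.1667, 0.1606]
ee_rot: [179.4, 0.4, 103.3]
wrist_force: [1.5, -0.5, 0.5]
finger_gap: 0.0395
grip_force: 36.1
```

Emit:
{"name": "play_rows", "arguments": {
  "motion": [
    [0, 0, 0, 0, 0, 0, 0],
    [0, 0, 0, 0, 0, 0, 0],
    [0, 0, 0, 0, 0, 0, 0]
  ]
}}

```text
t: 21.67
tcp_pos: [0.6466, -0.1648, 0.1506]
ee_rot: [-179.8, -0.1, 103.7]
wrist_force: [0.8, -0.7, -1.1]
finger_gap: 0.0395
grip_force: 36.2
```

Emit:
{"name": "play_rows", "arguments": {
  "motion": [
    [0.06, -0.007, 0, 0, 0, 0, 0],
    [0.12, -0.014, 0, 0, 0, 0, 0],
    [0.18, -0.021, 0, 0, 0, 0, 0],
    [0.24, -0.028, 0, 0, 0, 0, 0],
    [0.3, -0.035, 0, 0, 0, 0, 0]
  ]
}}

```text
t: 22.08
tcp_pos: [0.5827, 0.0062, 0.1499]
ee_rot: [-179.7, -0.1, 103.6]
wrist_force: [-0.1, -0.3, -1.3]
finger_gap: 0.0397
grip_force: 36.2
```

Emit:
{"name": "play_rows", "arguments": {
  "motion": [
    [0.06, -0.007, 0, 0, 0, 0, 0],
    [0.12, -0.014, 0, 0, 0, 0, 0],
    [0.18, -0.021, 0, 0, 0, 0, 0],
    [0.2255, -0.0275, 0, 0, 0, 0, 0],
    [0.2255, -0.0275, 0, 0, 0, 0, 0]
  ]
}}

```text
t: 22.5
tcp_pos: [0.5333, 0.1366, 0.1499]
ee_rot: [-179.6, -0.2, 103.9]
wrist_force: [-0.4, -0.1, -1.2]
finger_gap: 0.0398
grip_force: 36.2
```

Emit:
{"name": "play_rows", "arguments": {
  "motion": [
    [0, 0, 0, 0, 0, 0, 0],
    [0, 0, 0, 0, 0, 0, 0],
    [0, 0, 0, 0, 0, 0, 0]
  ]
}}

```text
t: 22.75
tcp_pos: [0.5375, 0.1313, 0.1518]
ee_rot: [-179.9, 0.0, 103.5]
wrist_force: [-0.5, -1.0, -1.0]
finger_gap: 0.0398
grip_force: 36.2
```

Emit:
{"name": "play_rows", "arguments": {
  "motion": [
    [0.002, 0, 0.05, 0, 0, 0, 0],
    [0.002, -0.001, 0.11, 0, 0, 0, 0],
    [0.002, -0.001, 0.15, 0, 0, 0, 0],
    [0.002, -0.001, 0.183, 0, 0, 0, 0],
    [0.002, -0.001, 0.183, 0, 0, 0, 0]
  ]
}}

```text
t: 23.17
tcp_pos: [0.5325, 0.1314, 0.0377]
ee_rot: [-179.4, -0.1, 103.5]
wrist_force: [-1.2, 0.2, -1.2]
finger_gap: 0.0395
grip_force: 36.1
```

Emit:
{"name": "play_rows", "arguments": {
  "motion": [
    [0, 0, 0.004, 0, 0, 0, 0],
    [0, 0, 0.006, 0, 0, 0, 0],
    [0, 0, 0.006, 0, 0, 0, 0],
    [0, 0, 0.006, 0, 0, 0, 0]
  ]
}}

```text
t: 23.5
tcp_pos: [0.5385, 0.1333, 0.0412]
ee_rot: [179.8, 0.0, 103.6]
wrist_force: [-0.4, -0.0, -1.3]
finger_gap: 0.0394
grip_force: 36.1
```

Emit:
{"name": "play_rows", "arguments": {
  "motion": [
    [0, 0, 0.004, 0, 0, 0, 0],
    [0, 0, 0.008, 0, 0, 0, 0],
    [0, 0, 0.008, 0, 0, 0, 0],
    [0, 0, 0.008, 0, 0, 0, 0]
  ]
}}

```text
t: 23.83
tcp_pos: [0.5366, 0.1334, 0.0346]
ee_rot: [-180.0, 0.0, 103.6]
wrist_force: [-0.8, 0.8, -1.0]
finger_gap: 0.0396
grip_force: 36.1
```

Emit:
{"name": "play_rows", "arguments": {
  "motion": [
    [0, 0, 0.001, 0, 0, 0, 0],
    [0, 0, 0.002, 0, 0, 0, 0],
    [0, 0, 0.002, 0, 0, 0, 0]
  ]
}}

```text
t: 24.08
tcp_pos: [0.5368, 0.1335, 0.0341]
ee_rot: [-180.0, -0.0, 103.6]
wrist_force: [-2.4, 0.5, 3.9]
finger_gap: 0.0396
grip_force: 36.6
```

Emit:
{"name": "play_rows", "arguments": {
  "motion": [
    [0, 0, -0.001, 0, 0, 0, 0.75],
    [0, 0, -0.001, 0, 0, 0, 0.75],
    [0, 0, -0.001, 0, 0, 0, 0.75],
    [0, 0, -0.001, 0, 0, 0, 0.75],
    [0, 0, -0.001, 0, 0, 0, 0.75]
  ]
}}

```text
t: 24.5
tcp_pos: [0.5367, 0.1334, 0.0339]
ee_rot: [-180.0, -0.0, 103.6]
wrist_force: [-0.6, 0.3, 0.3]
finger_gap: 0.064
grip_force: 0.0
```

Emit:
{"name": "play_rows", "arguments": {
  "motion": [
    [0, 0, -0.03, 0, 0, 0, 0.75],
    [0, 0, -0.09, 0, 0, 0, 0.75],
    [0, 0, -0.15, 0, 0, 0, 0.75],
    [0.02, 0.01, -0.2, 0, 0, 0, 0.75],
    [0.07, 0.03, -0.2, 0, 0, 0, 0.75]
  ]
}}

```text
t: 24.92
tcp_pos: [0.5498, 0.1772, 0.1621]
ee_rot: [179.2, 0.1, 103.4]
wrist_force: [2.1, 0.1, 1.0]
finger_gap: 0.064
grip_force: 0.0
```

Emit:
{"name": "play_rows", "arguments": {
  "motion": [
    [0.05, 0.024, 0, 0, 0, 0, 0.75],
    [0.1, 0.048, 0, 0, 0, 0, 0.75],
    [0.15, 0.072, 0, 0, 0, 0, 0.75],
    [0.2, 0.096, 0, 0, 0, 0, 0.75],
    [0.2475, 0.121, 0.02, 0, 0, 0, 0.75]
  ]
}}

```text
t: 25.33
tcp_pos: [0.582, 0.3425, 0.1448]
ee_rot: [179.7, -0.1, 103.6]
wrist_force: [1.0, -0.2, -0.1]
finger_gap: 0.0641
grip_force: 0.0
```

Emit:
{"name": "play_rows", "arguments": {
  "motion": [
    [0, 0, 0, 0, 0, 0, 0.75],
    [0, 0, 0, 0, 0, 0, 0.75],
    [0, 0, 0, 0, 0, 0, 0.75]
  ]
}}

```text
t: 25.58
tcp_pos: [0.5796, 0.3393, 0.1412]
ee_rot: [-179.9, 0.1, 103.6]
wrist_force: [-0.2, 0.0, 0.5]
finger_gap: 0.0645
grip_force: 0.0
```

Run:
```python
from h import *
from rig import bot
import pickle
s=bot.observe();W=bot.calibration("wrist");I=bot.camera("wrist");print(s['t'],s['tcp_pos'],s['ee_rot'],s['wrist_force'])
pickle.dump((W,s),open("w8.pkl","wb"));cv2.imwrite("pics/w8.png",cv2.resize(I,(784,588)))
```

```text
25.5833 [0.57958095 0.33929932 0.14123254] [-1.79907334e+02  5.20736876e-02  1.03601840e+02] [-0.15615072  0.04656283  0.48112266]
```

View pics/w8.png

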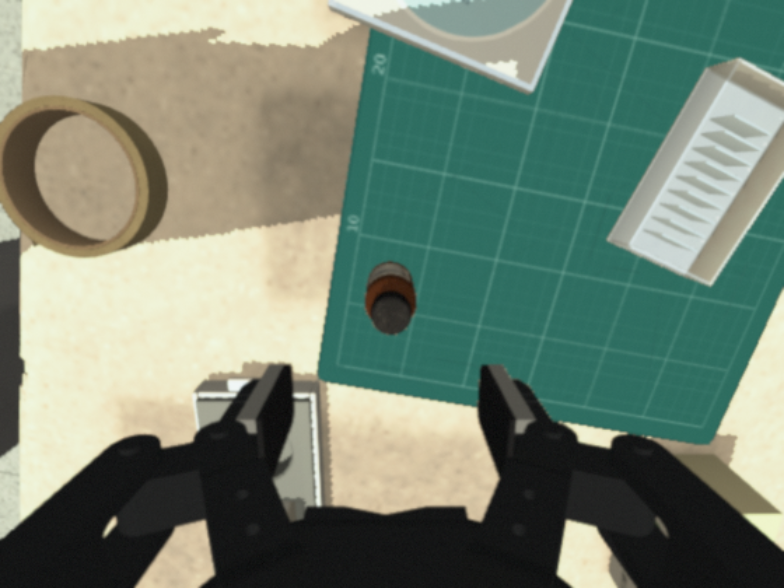

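The amber cap is at (391,313), between the fingers and clear of the tray end and the tape.

Run:
```python
from h import *
import pickle
W,s=pickle.load(open("w8.pkl","rb"))
print(onz(W,(391/1.4,313/1.4),.07).round(4))
```

```text
[0.5809 0.3426 0.07  ]
```

Emit:
{"name": "play_rows", "arguments": {
  "motion": [
    [0.003, 0.003, 0.05, 0, 0, 0, 0.75],
    [0.003, 0.003, 0.11, 0, 0, 0, 0.75],
    [0.003, 0.003, 0.16, 0, 0, 0, 0.75],
    [0.003, 0.003, 0.187, 0, 0, 0, 0.75],
    [0.003, 0.003, 0.187, 0, 0, 0, 0.75]
  ]
}}

```text
t: 26.05
tcp_pos: [0.5775, 0.3385, 0.0247]
ee_rot: [-179.4, 0.1, 103.5]
wrist_force: [-1.5, -0.1, -0.3]
finger_gap: 0.064
grip_force: 0.0
```

Emit:
{"name": "play_rows", "arguments": {
  "motion": [
    [0, 0, 0, 0, 0, 0, 0.75],
    [0, 0, 0, 0, 0, 0, 0],
    [0, 0, 0, 0, 0, 0, 0],
    [0, 0, 0, 0, 0, 0, 0],
    [0, 0, 0, 0, 0, 0, 0]
  ]
}}

```text
t: 26.47
tcp_pos: [0.5833, 0.3427, 0.0327]
ee_rot: [179.8, -0.0, 103.6]
wrist_force: [-1.4, -0.4, 5.4]
finger_gap: 0.0287
grip_force: 34.4
```

Emit:
{"name": "play_rows", "arguments": {
  "motion": [
    [0, 0, 0, 0, 0, 0, 0],
    [0, 0, 0, 0, 0, 0, 0],
    [0, 0, 0, 0, 0, 0, 0]
  ]
}}

```text
t: 26.72
tcp_pos: [0.5833, 0.3427, 0.0328]
ee_rot: [179.8, -0.0, 103.6]
wrist_force: [-0.4, -0.8, 6.1]
finger_gap: 0.0291
grip_force: 34.5
```

Emit:
{"name": "play_rows", "arguments": {
  "motion": [
    [0, 0, -0.03, 0, 0, 0, 0],
    [0, 0, -0.09, 0, 0, 0, 0],
    [0, 0, -0.15, 0, 0, 0, 0],
    [0, 0, -0.2, 0, 0, 0, 0],
    [0, 0, -0.2, 0, 0, 0, 0]
  ]
}}

```text
t: 27.13
tcp_pos: [0.5866, 0.3446, 0.1597]
ee_rot: [179.1, -0.2, 103.6]
wrist_force: [0.6, 0.0, 0.5]
finger_gap: 0.0288
grip_force: 34.7
```

Emit:
{"name": "play_rows", "arguments": {
  "motion": [
    [0, 0, 0, 0, 0, 0, 0],
    [0, 0, 0, 0, 0, 0, 0],
    [0, 0, 0, 0, 0, 0, 0]
  ]
}}

```text
t: 27.38
tcp_pos: [0.5799, 0.3414, 0.1475]
ee_rot: [-179.8, 0.0, 103.6]
wrist_force: [0.1, 0.4, -1.7]
finger_gap: 0.0287
grip_force: 34.7
```

Emit:
{"name": "play_rows", "arguments": {
  "motion": [
    [-0.045, -0.036, 0, 0, 0, 0, 0],
    [-0.09, -0.072, 0, 0, 0, 0, 0],
    [-0.135, -0.108, 0, 0, 0, 0, 0],
    [-0.18, -0.145, 0, 0, 0, 0, 0],
    [-0.193, -0.156, 0, 0, 0, 0, 0]
  ]
}}

```text
t: 27.8
tcp_pos: [0.5131, 0.2035, 0.1463]
ee_rot: [-179.5, 0.1, 103.5]
wrist_force: [-0.1, 0.0, -1.7]
finger_gap: 0.0291
grip_force: 34.8
```

Emit:
{"name": "play_rows", "arguments": {
  "motion": [
    [0, 0, 0, 0, 0, 0, 0],
    [0, 0, 0, 0, 0, 0, 0],
    [0, 0, 0, 0, 0, 0, 0],
    [0, 0, 0, 0, 0, 0, 0],
    [0, 0, 0, 0, 0, 0, 0]
  ]
}}

```text
t: 28.22
tcp_pos: [0.5182, 0.2086, 0.1498]
ee_rot: [180.0, -0.0, 103.6]
wrist_force: [-0.4, 0.4, -0.3]
finger_gap: 0.029
grip_force: 34.8
```

Emit:
{"name": "play_rows", "arguments": {
  "motion": [
    [0, 0, 0.05, 0, 0, 0, 0],
    [0, 0, 0.1, 0, 0, 0, 0],
    [0, 0, 0.15, 0, 0, 0, 0],
    [0, 0, 0.177, 0, 0, 0, 0],
    [0, 0, 0.177, 0, 0, 0, 0]
  ]
}}

```text
t: 28.63
tcp_pos: [0.5141, 0.2072, 0.039]
ee_rot: [-179.5, 0.0, 103.6]
wrist_force: [0.2, -0.2, -0.7]
finger_gap: 0.0292
grip_force: 34.8
```

Emit:
{"name": "play_rows", "arguments": {
  "motion": [
    [0, 0, 0.003, 0, 0, 0, 0],
    [0, 0, 0.005, 0, 0, 0, 0],
    [0, 0, 0.005, 0, 0, 0, 0],
    [0, 0, 0.005, 0, 0, 0, 0]
  ]
}}

```text
t: 28.97
tcp_pos: [0.5191, 0.208, 0.0423]
ee_rot: [179.8, -0.0, 103.6]
wrist_force: [-0.3, -0.2, -0.4]
finger_gap: 0.0291
grip_force: 34.8
```

Emit:
{"name": "play_rows", "arguments": {
  "motion": [
    [0, 0, 0.003, 0, 0, 0, 0],
    [0, 0, 0.003, 0, 0, 0, 0],
    [0, 0, 0.003, 0, 0, 0, 0]
  ]
}}

```text
t: 29.22
tcp_pos: [0.5179, 0.2075, 0.0393]
ee_rot: [180.0, 0.0, 103.6]
wrist_force: [0.2, -0.8, -0.8]
finger_gap: 0.0289
grip_force: 34.8
```

Emit:
{"name": "play_rows", "arguments": {
  "motion": [
    [0, 0, 0.003, 0, 0, 0, 0],
    [0, 0, 0.003, 0, 0, 0, 0],
    [0, 0, 0.003, 0, 0, 0, 0]
  ]
}}

```text
t: 29.47
tcp_pos: [0.5181, 0.2075, 0.0373]
ee_rot: [179.9, -0.0, 103.6]
wrist_force: [-0.1, 0.5, 0.4]
finger_gap: 0.0292
grip_force: 34.9
```

Emit:
{"name": "play_rows", "arguments": {
  "motion": [
    [0, 0, 0.001, 0, 0, 0, 0],
    [0, 0, 0.001, 0, 0, 0, 0],
    [0, 0, 0.001, 0, 0, 0, 0]
  ]
}}

```text
t: 29.72
tcp_pos: [0.5181, 0.2076, 0.0373]
ee_rot: [180.0, 0.0, 103.6]
wrist_force: [-0.0, -0.1, 6.2]
finger_gap: 0.029
grip_force: 35.4
```

Contact. Release and retreat.

Emit:
{"name": "play_rows", "arguments": {
  "motion": [
    [0, 0, -0.001, 0, 0, 0, 0.7],
    [0, 0, -0.001, 0, 0, 0, 0.7],
    [0, 0, -0.001, 0, 0, 0, 0.7],
    [0, 0, -0.001, 0, 0, 0, 0.7],
    [0, 0, -0.001, 0, 0, 0, 0.7]
  ]
}}

```text
t: 30.13
tcp_pos: [0.5173, 0.2074, 0.0366]
ee_rot: [-180.0, 0.0, 103.6]
wrist_force: [-0.9, 0.2, 0.6]
finger_gap: 0.0597
grip_force: 0.0
```

Emit:
{"name": "play_rows", "arguments": {
  "motion": [
    [0, 0, -0.03, 0, 0, 0, 0.7],
    [0, 0, -0.09, 0, 0, 0, 0.7],
    [0, 0, -0.15, 0, 0, 0, 0.7],
    [0, 0, -0.2, 0, 0, 0, 0.7],
    [0, 0, -0.26, 0, 0, 0, 0.7]
  ]
}}

```text
t: 30.55
tcp_pos: [0.5166, 0.2072, 0.1934]
ee_rot: [-179.9, 0.0, 103.6]
wrist_force: [0.6, -0.3, -0.5]
finger_gap: 0.0599
grip_force: 0.0
```

Emit:
{"name": "play_rows", "arguments": {
  "motion": [
    [0, 0, -0.06, 0, 0, 0, 0.7],
    [0, 0, -0.1, 0, 0, 0, 0.7],
    [0, 0, -0.1, 0, 0, 0, 0.7],
    [0, 0, -0.1, 0, 0, 0, 0.7],
    [0, 0, -0.1, 0, 0, 0, 0.7]
  ]
}}

```text
t: 30.97
tcp_pos: [0.5169, 0.2073, 0.2519]
ee_rot: [-179.9, 0.0, 103.6]
wrist_force: [0.2, -0.4, -1.0]
finger_gap: 0.0595
grip_force: 0.0
```

Run:
```python
from h import *
from rig import bot
# numeric check: change masks vs. first pictures, around the expected object outlines
S=bot.calibration("scene");D=bot.calibration("side")
A={n:bot.camera(n) for n in("scene","side")}
for n,x,y,h in [("pot",.5065,-.207,.052),("vial",.521,-.1455,.085),("cell",.535,-.086,.05),("carton",.5365,.133,.062),("amber",.518,.2078,.07)]:
    for c,cn in((S,"scene"),(D,"side")):
        old=cv2.imread(f"pics/{cn}0.png"); o=[]
        for f in (.45,.7,.92,1.25):
            u,v=proj(c,[x,y,.006+f*h])[0].round().astype(int)
            o.append((tuple(int(i) for i in A[cn][v,u]), int(abs(A[cn][v,u].astype(int)-old[v,u]).sum())))
        print(n,cn,o)
for n,x,y in [("dish",0,0)]: pass
for cn,b in (("scene",(370,265,425,305)),("side",(275,298,335,345)),("side",(285,180,315,198))):
    old=cv2.imread(f"pics/{cn}0.png"); d=cv2.absdiff(A[cn],old)[b[1]:b[3],b[0]:b[2]].sum(2); print(cn,b,d.mean().round(1),(d>90).sum())
```

```text
pot scene [((30, 39, 43), 99), ((43, 50, 55), 155), ((56, 62, 68), 120), ((68, 149, 149), 10)]
pot side [((7, 5, 7), 191), ((27, 30, 32), 354), ((50, 55, 60), 333), ((153, 174, 184), 6)]
vial scene [((117, 131, 137), 83), ((110, 125, 135), 65), ((170, 193, 194), 258), ((62, 131, 142), 77)]
vial side [((105, 115, 122), 109), ((135, 151, 158), 114), ((133, 152, 163), 65), ((144, 178, 205), 8)]
cell scene [((34, 42, 45), 154), ((48, 75, 115), 80), ((99, 106, 110), 68), ((62, 132, 145), 12)]
cell side [((8, 7, 15), 209), ((26, 48, 81), 174), ((77, 93, 113), 47), ((161, 197, 222), 2)]
carton scene [((115, 127, 135), 176), ((114, 127, 135), 22), ((148, 171, 189), 115), ((132, 157, 178), 16)]
carton side [((30, 31, 35), 93), ((128, 143, 156), 17), ((165, 196, 219), 132), ((51, 166, 175), 11)]
amber scene [((32, 43, 64), 157), ((28, 36, 47), 85), ((39, 43, 46), 65), ((68, 82, 44), 2)]
amber side [((30, 43, 64), 151), ((9, 26, 59), 249), ((20, 21, 27), 128), ((147, 173, 193), 78)]
scene (370, 265, 425, 305) 14.3 0
side (275, 298, 335, 345) 94.6 1199
side (285, 180, 315, 198) 70.2 143
```

Run:
```python
from h import *
from rig import bot
import pickle
for f,p in (("w1",(547,129)),("w8",(76,176))):
    W,s=pickle.load(open(f+".pkl","rb")); print(f,onz(W,(p[0]/1.4,p[1]/1.4),.025).round(3))
I=bot.camera("side"); g=cv2.imread("pics/side0.png")
for i in (I,g):
    h=cv2.cvtColor(i,cv2.COLOR_BGR2HSV)[295:350,270:340]; m=((h[...,1]>115)&(h[...,0]>10)&(h[...,0]<25)); y,x=np.nonzero(m); print(m.sum(),x.min(),x.max(),y.min(),y.max())
s=bot.observe(); print(s['qvel'].round(1),s['wrist_force'].round(1))
```

```text
w1 [0.385 0.357 0.025]
w8 [0.39  0.366 0.025]
952 10 57 7 47
946 10 57 7 47
[-0.1  0.1 -0.2 -0.1 -0.1 -0.1] [0.5 1.1 0.5]
```

The tape's outline is identical before and after, so it has not moved.

```bash
python3 -c "
from rig import bot
print(bot.sign_off())"
```

```text
the job is handed in; nothing more can be done
None
```

Both kits are made up and handed in at about 31 s: the pot, vial, battery, carton and amber bottle are all upright and released in their pockets, and the dish and tape were not moved.

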